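Measure a blind bore with a rod depth gauge and lock it

ROBOT

A 7-joint arm with a two-finger parallel gripper is mounted at the origin on the work surface. World frame = base frame: x ahead of the robot, y to its left, z up, the work surface at z = 0. Lengths are in m, angles in rad, forces in N, time in s.
With the tool pointing down it reaches from about 0.35 to 0.775 m from the base axis. Payload 3.1 kg.
Tool frame: the origin (TCP) lies between the finger pads; the fingertips stand 25 mm ahead of it and the grasp point (between the pads) lies 6 mm ahead of it; y points along the fingers, z is the direction in which the jaws open and shut, and the axes are right-handed (so a half turn about y gives the same grasp; the last joint's range is limited). The gripper opens to 85 mm and grips with 20 to 120 N. Pads are 22 mm wide; open, the fingers measure 114 mm over their backs; the gripper's body (76 mm by 85 mm) begins 54 mm behind the grasp point. The pads swing forward as they close: fully open they stand 13 mm farther back than shut.
Start: joints at [1.242, 0.311, 0.014, 1.512, -0.004, 1.319, -0.027], TCP at [0.156, -0.528, 0.256] pointing down, gripper open.
Joint ranges: [-2.7, 2.7], [-0.3, 1.91], [-1.27, 1.3], [0.12, 2.57], [-1.44, 4.58], [0.2, 2.03], [-3.05, 3.05]. Speed limits (rad/s): [2.79, 2.79, 3.14, 3.14, 3.14, 3.14, 3.14].

INTERFACE

Orientations are given as a 3x3 rotation matrix whose columns are the frame's x, y, z axes.
In Python, from bench import status, vision, workorder gives the robot as it stands.
- The arm moves only by the tool play_rows, never from a script. Its argument "plan" is a list that holds one entry, the list of rows, each a list of 7 numbers: the turn, a rotation vector about the world's x, y, z in degrees, then the shift along the world's x, y, z in mm, then the opening, from 0 (shut) to 1 (fully open). In form: [[[ax, ay, az, tx, ty, tz, claw], ...]]. A call has 1 to 20 rows; each row is the pose to reach, as a shift and turn from the pose measured when the call began; what a row does not reach only later rows make up. A row lasts 1/10 s, in which the tool goes at most 50 mm and 8.59 degrees, less where a joint would pass 70% of its speed; a pose out of reach is approached as far as the arm can. A call with a gripper value outside its range is refused whole. The fingers move at their own pace and stop on an object; "squeeze" is the grip in N (left out, the last holds). Time passes only in rows, so rows that repeat a pose let the fingers close. It gives the time, the measured TCP pose, the force and the opening at its end, in the units of the state.
- status.observe(): the state, without advancing time (a new reading comes with each control period).
- vision.get_image(name): name is "side" or "top" or "wrist"; returns the picture (420x560x3 uint8, blue, green, red); there is no depth.
- vision.camera_params(name): a dict with "fx", "fy", "cx", "cy" (pixels), "k1" (the pictures are not rectified: a ray, as slopes to the right and down, at radius r is drawn at 1 + k1 r^2 times it, then the intrinsics apply), "R" (3x3) and "t" (3): a world point X has camera coordinates R X + t. Camera axes: x right, y down, z forward; pixel columns grow to the right and rows downward; lengths in m; the calibration is good to about 2 mm. A picture is of the moment at which its call begins: read the wrist's pose just before it. camera_params takes no time and is no camera call; for the wrist camera it gives the pose at the moment of the call.
- workorder.close_job(): hands the job in, once; it reports no verdict.
The state is a dict: "time": time; "joint_positions": joint angles; "qvel": joint speeds; "joint_torque": joint torques, N m; "tcp_pos": TCP position; "eef_rot": TCP orientation; "ft_force": force on the tool from outside, world axes, zero at the start; "ft_torque": the same for the moment, N m; "grip_width": opening from 0.0 (shut) to 1.0 (fully open).
Only numpy, scipy, OpenCV 4.12 (cv2) and the standard library are available. Lean on these libraries where they do the work, as an engineer would, in place of code of your own. Each camera call takes 0.05 s, during which the arm holds its last target.

TASK

Measure how deep the blind bore in the clamped block is: set the rod depth gauge gently with its foot flat on the block across the bore, lower the rod through the foot until you feel its tip touch the bottom, without forcing it, and then, with the tip still on the bottom, lock the slide by pressing the clamp lever fully down. Leave the locked gauge standing there to be read, and leave the other things on the bench alone.

Things in the scene. Friction and masses are not known exactly. Their poses are not given: they have to be found in the camera images.
- gauge_foot (a point): Rod depth gauge, 0.5 to 0.7 kg, loose, standing upright on the bench: a steel foot bar 26 mm (gauge x) by 160 mm (gauge y) by 14 mm high, a dark sleeve block 24 x 30 mm on its middle up to 40 mm above the underside, and a round 8 mm rod that slides upright through both. This point is the middle of the foot's flat underside, on the rod's axis; z up, y along the foot; the clamp lever is on the -y half.
- head (a point): Centre of the dark grip block on top of the rod, 16 mm (gauge x) by 26 mm (gauge y) by 24 mm high, the place to hold the gauge. With the rod fully up (as at the start) it is 110 mm above the foot's underside, and lower by the value of joint rod when the rod is pushed down. Lifting the head with the rod fully up lifts the whole gauge, which hangs upright from it. Axes as gauge_foot.
- tip (a point): Centre of the flat lower end of the 8 mm rod, 108 mm below the head's centre. At joint rod = 0 it is 2 mm above the foot's underside (inside the foot).
- rod (a joint): Slide of the rod in m: 0 fully up (upper stop), growing as the rod is pushed down, to 0.050; it equals the tip's reach below the foot plus 0.002. The slide drags: about 2.5 N to move it either way (the rod's own 0.9 N weight helps it down), and it stays where it is left. A firm touch of a few newtons beyond that drag is the right feel on the bottom; some 20 N is forcing it. With the lever down a brake shoe clamps the rod.
- lock (a joint): Clamp lever in rad: 0 to 0.1 at the start = open, standing 0.62 rad above level; 0.62 = fully down, level, rod clamped. It stays where it is left and takes 3 to 7 N downward at its end. The pivot lies 24 mm from the rod's axis towards -y of the gauge and 32 mm above the foot's underside.
- lever_end (a point): Middle of the round end (13 mm across, 12 mm wide) of the 10 mm wide steel lever, 56 mm from the pivot. Open it is 70 mm from the rod's axis and 64 mm above the foot's underside, down it is 80 mm out (just above the end of the foot) and 32 mm up, the lever's top there at 37 to 41 mm.
- bore_mouth (a point): Centre of the mouth of the blind bore, 24 mm across, in the middle of the top face of an aluminium block, clamped fast in the vise. z up, y along the block. Top face 80 mm (x) by 180 mm (y), flat, about 146 mm above the bench, with four small tapped holes near its corners. The flat bottom of the bore (bore_floor in the rules) lies 14 to 44 mm below the mouth, not measured: it has to be felt.
- block: The same aluminium block, 80 x 180 x 66 mm; origin in the middle of its underside.
- vise: Blue machine vise bolted to the bench, 340 mm long (x) by 150 mm wide (y), jaw tops 124 mm above the bench (22 mm below the block's top face), crank on the robot's side. Origin in the middle of its underside.
- half_shell: Bystander: loose bronze half bearing shell standing as an arch, 140 mm across, 72 mm high, 36 mm wide. Origin in the middle under the arch.
- setup_block: Bystander: loose steel set-up block with six holes, 50 x 75 x 25 mm. Origin in the middle of its underside.
- driver: Bystander: loose screwdriver lying on the bench, its origin near its middle, underneath.
Mind the look-alikes: they are no part of the job. Of the things like the part that bears gauge_foot, leave any that is purple; of the rest the smaller one is meant.

How it is judged:
By the outcome, as a careful person would: the job done as asked, in the order asked, and still so for the second after the job is handed in, with the robot touching nothing.
It also fails if it takes over 53 s, if anything falls off the work surface, if the arm or the gripper's body presses on something with over 40 N, if the wrist force passes 120 N, or if a joint passes its speed limit or range.

## Working session

There is one attempt and no reset: what is moved stays moved. The work goes in short steps, Python scripts to look and compute and a tool call to move; the robot and the scene stay as the last step left them, time stands still between calls to the robot, and variables do not carry over. Pictures are saved under pics/ and viewed, and the job is handed in when it is done.

Besides the shell and the picture viewer there is one more tool, called after "Call:" as name([rows], argument=value, ...), one row to a line, values as JSON. play_rows: Moves the arm, as the interface text tells. Its arguments: {"type":"object","properties":{"plan":{"type":"array","items":{"type":"array","items":{"type":"array","items":{"type":"number"}}}},"squeeze":{"type":"number"}},"required":["plan"]}

```bash
ls; mkdir -p pics; python3 - <<'E'
from bench import status, vision
import cv2
s=status.observe()
for k,v in s.items(): print(k,v)
for n in ["side","top","wrist"]:
    im=vision.get_image(n); cv2.imwrite(f"pics/{n}0.png",im)
    p=vision.camera_params(n); print(n,p)
E
```

```text
pics
time 0.0
joint_positions [ 1.24230282  0.31170912  0.01399573  1.5130611  -0.00442965  1.31918395
 -0.02718867]
qvel [-0.00175105 -0.00069851 -0.00200469  0.001171   -0.00063274  0.00018667
  0.001175  ]
joint_torque [-2.47160606e-04 -3.79917741e+01  1.46061298e-01 -2.30596304e+01
  1.22724002e-02  1.36797575e-02 -2.38098437e-06]
tcp_pos [ 0.15541523 -0.52688891  0.25522845]
eef_rot [[-9.59134010e-01 -7.24312049e-04  2.82951279e-01]
 [-2.82952198e-01  2.21513038e-03 -9.59131454e-01]
 [ 6.79364949e-05 -9.99997284e-01 -2.32955257e-03]]
ft_force [-0.20135929  0.8363539   0.16675051]
ft_torque [0.05287138 0.01263661 0.00985276]
grip_width 1.0013446178284302
side {'fx': 482.65379543334905, 'fy': 482.65379543334905, 'cx': 280.3381362146536, 'cy': 205.58417603170642, 'k1': 0.055543089234241325, 'R': array([[-0.74515481, -0.66674897, -0.01378819],
       [-0.37764642,  0.43891593, -0.81531343],
       [ 0.54966125, -0.60232766, -0.57885568]]), 't': array([0.33781224, 0.32177587, 1.11600624])}
top {'fx': 493.42969020072456, 'fy': 493.42969020072456, 'cx': 290.76051677447, 'cy': 212.9725955394553, 'k1': -0.0011171923141420498, 'R': array([[-0.00386186, -0.99980238,  0.01950102],
       [-0.99388634,  0.00168576, -0.11039517],
       [ 0.11034048, -0.01980813, -0.99369644]]), 't': array([-0.08149543,  0.51249347,  1.51715468])}
wrist {'fx': 304.635322460954, 'fy': 304.635322460954, 'cx': 277.7078673448359, 'cy': 213.66495489180664, 'k1': -0.0069522876425325945, 'R': array([[ 0.28223247, -0.95934144, -0.00297298],
       [-0.92212965, -0.27213717,  0.27498775],
       [-0.2646162 , -0.07486899, -0.96144313]]), 't': array([-0.54888887, -0.03556632,  0.37916708])}
```

View pics/side0.png

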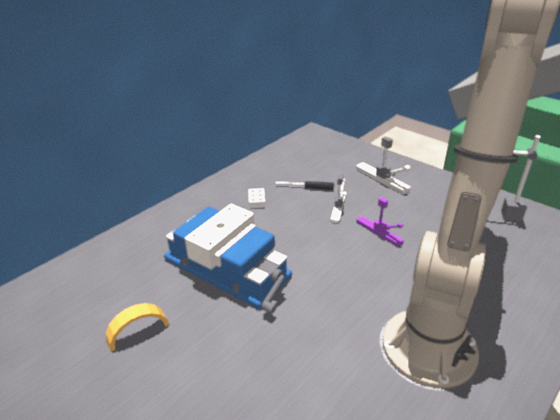

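View pics/top0.png

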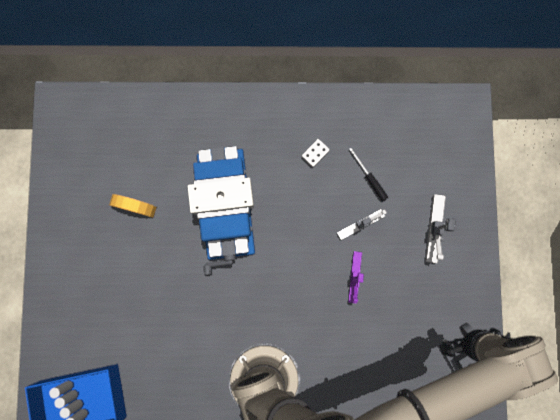

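View pics/wrist0.png

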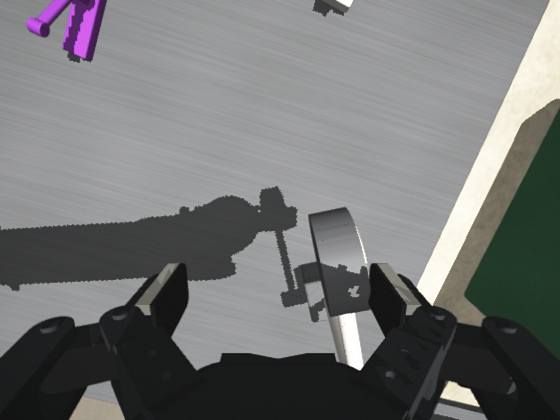

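```bash
cat > h.py <<'E'
import numpy as np, cv2
from bench import status, vision
def ray(p,uv):
    d=np.array([(uv[0]-p['cx'])/p['fx'],(uv[1]-p['cy'])/p['fy']])
    s=d.copy()
    for _ in range(20): s=d/(1+p['k1']*(s@s))
    R=np.array(p['R']);t=np.array(p['t'])
    return -R.T@t, R.T@np.array([s[0],s[1],1.])
def onplane(p,uv,z):
    c,d=ray(p,uv); return c+d*(z-c[2])/d[2]
def tri(p1,a,p2,b):
    c1,d1=ray(p1,a);c2,d2=ray(p2,b)
    A=np.stack([d1,-d2],1); k=np.linalg.lstsq(A,c2-c1,rcond=None)[0]
    x1=c1+k[0]*d1;x2=c2+k[1]*d2
    return (x1+x2)/2,np.linalg.norm(x1-x2)
def proj(p,X):
    x=np.array(p['R'])@np.array(X)+p['t']; s=x[:2]/x[2]; s=s*(1+p['k1']*(s@s))
    return np.array([p['fx']*s[0]+p['cx'],p['fy']*s[1]+p['cy']])
def crop(im,x0,y0,x1,y1,f,name):
    c=cv2.resize(im[y0:y1,x0:x1],None,fx=f,fy=f,interpolation=cv2.INTER_CUBIC); cv2.imwrite('pics/'+name,c)
E
python3 - <<'E'
import cv2
from h import *
t=cv2.imread('pics/top0.png'); s=cv2.imread('pics/side0.png')
crop(t,320,180,480,310,5,'topg.png')
crop(s,310,125,430,255,4,'sideg.png')
crop(t,180,140,270,280,4,'topv.png')
E
```

```text
(no output)
```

View pics/topg.png

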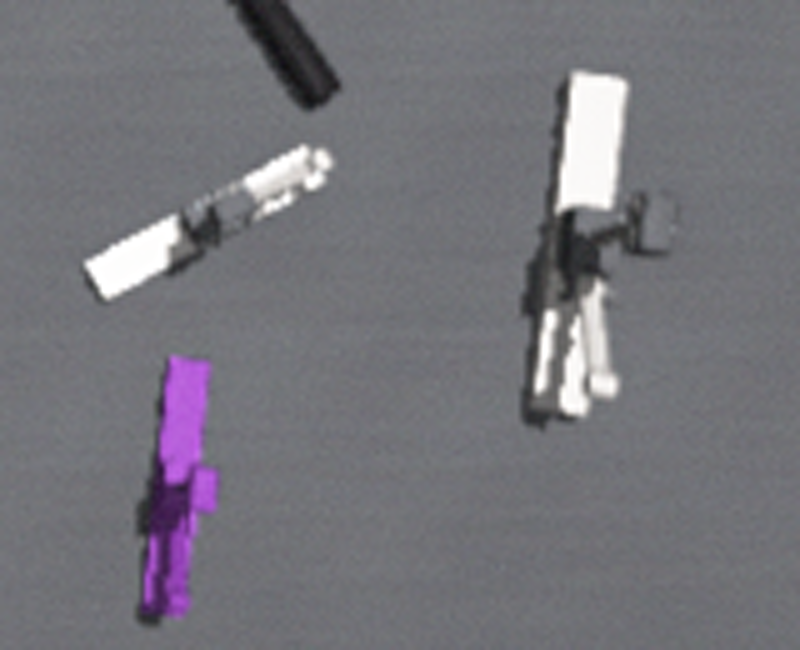

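View pics/sideg.png

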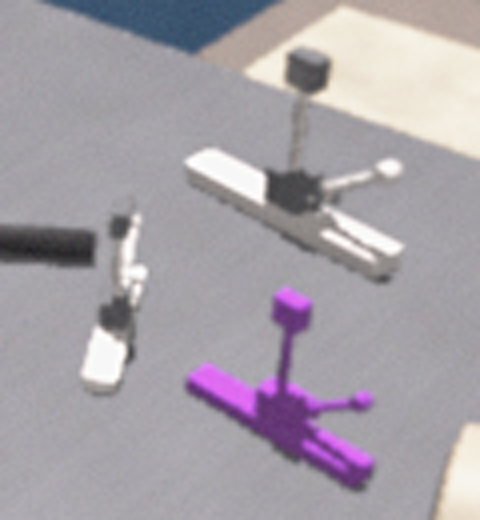

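View pics/topv.png

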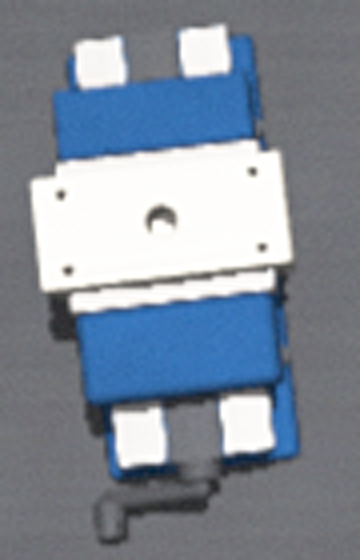

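```bash
python3 - <<'E'
from h import *
pt=vision.camera_params('top');ps=vision.camera_params('side')
np.set_printoptions(precision=4,suppress=True)
f=lambda c:(320+c[0]/5-.4,180+c[1]/5-.4)
A=onplane(pt,f((85,262)),.014);B=onplane(pt,f((105,300)),.014)
C=onplane(pt,f((305,146)),.014)
print('foot end',A,B,(A+B)/2,np.linalg.norm(A-B),'far',C,np.linalg.norm(C-A))
print('head',tri(pt,f((237,207)),ps,(310+122/4,125+222/4)))
print('levend',tri(pt,f((317,160)),ps,(310+139/4,125+272/4)))
d=onplane(pt,f((600,73)),.014)-onplane(pt,f((572,412)),.014);print('big len',np.linalg.norm(d))
g=lambda c:(180+c[0]/4-.4,140+c[1]/4-.4)
print('bore',onplane(pt,g((161,220)),.146))
cs=[onplane(pt,g(c),.146) for c in [(33,182),(278,152),(293,263),(46,292)]]
print(cs,np.mean(cs,0)); 
hs=[onplane(pt,g(c),.146) for c in [(61,195),(253,171),(262,247),(68,270)]];print(hs,np.mean(hs,0))
print([np.linalg.norm(cs[i]-cs[(i+1)%4]) for i in range(4)])
E
python3 - <<'E'
import cv2,sys
sys.path.insert(0,'.')
from h import *
s=cv2.imread('pics/side0.png')
crop(s,320,165,365,230,9,'../pics/sideg2.png') if 0 else cv2.imwrite('pics/sideg2.png',cv2.resize(s[165:230,315:365],None,fx=9,fy=9,interpolation=cv2.INTER_CUBIC))
t=cv2.imread('pics/top0.png')
cv2.imwrite('pics/topg2.png',cv2.resize(t[200:250,330:395],None,fx=12,fy=12,interpolation=cv2.INTER_CUBIC))
cv2.imwrite('pics/sidev2.png',cv2.resize(s[195:305,160:300],None,fx=5,fy=5,interpolation=cv2.INTER_CUBIC))
E
```

```text
foot end [ 0.4533 -0.2277  0.014 ] [ 0.4292 -0.24    0.014 ] [ 0.4412 -0.2339  0.014 ] 0.026994222842739 far [ 0.5268 -0.369   0.014 ] 0.15922134080723246
head (array([ 0.4787, -0.31  ,  0.1021]), np.float64(0.0024050930965079115))
levend (array([ 0.5135, -0.3824,  0.0033]), np.float64(0.013431782992569597))
big len 0.21719248049104717
bore [0.5532 0.1248 0.146 ]
[array([0.5812, 0.2178, 0.146 ]), array([0.6032, 0.0404, 0.146 ]), array([0.5217, 0.0291, 0.146 ]), array([0.5009, 0.2069, 0.146 ])] [0.5517 0.1236 0.146 ]
[array([0.5716, 0.1974, 0.146 ]), array([0.5892, 0.0585, 0.146 ]), array([0.5334, 0.0516, 0.146 ]), array([0.5168, 0.1914, 0.146 ])] [0.5528 0.1247 0.146 ]
[np.float64(0.17873623246561068), np.float64(0.08229448308540364), np.float64(0.17900755775587612), np.float64(0.081055110180539)]
```

View pics/sideg2.png

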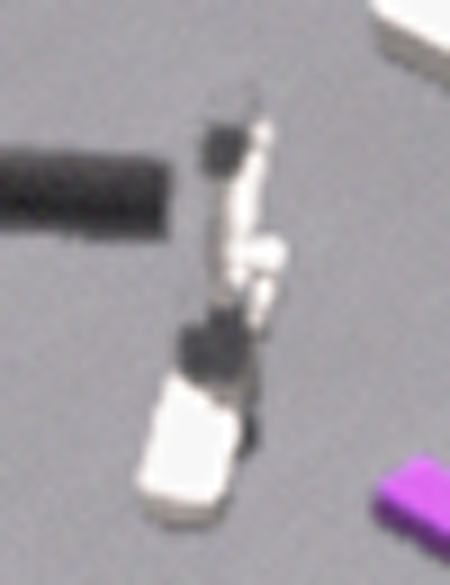

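View pics/topg2.png

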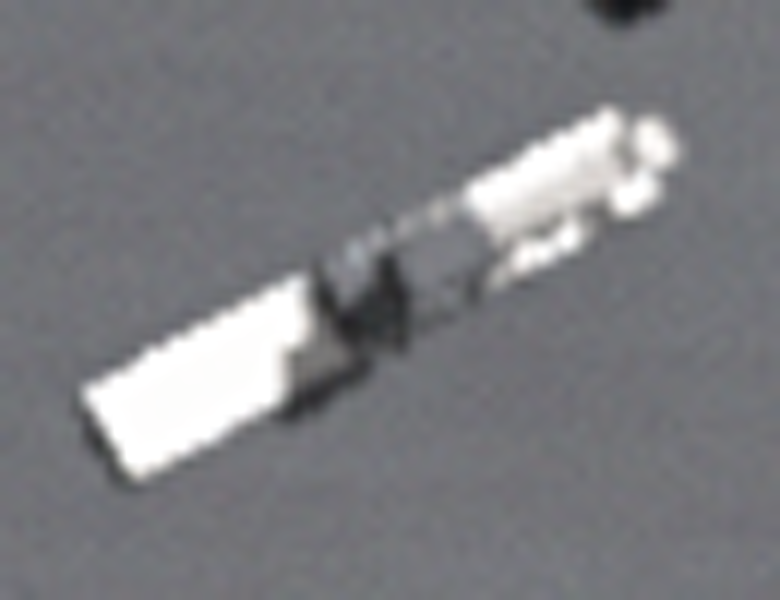

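View pics/sidev2.png

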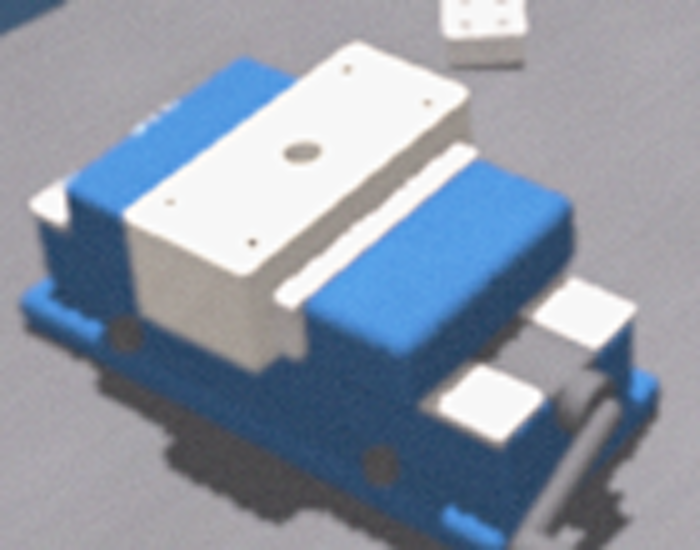

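```bash
python3 - <<'E'
from h import *
np.set_printoptions(precision=4,suppress=True)
pt=vision.camera_params('top');ps=vision.camera_params('side');pw=vision.camera_params('wrist')
s=cv2.imread('pics/side0.png');t=cv2.imread('pics/top0.png')
a=cv2.resize(s[120:240,450:560],None,fx=3.5,fy=3.5,interpolation=cv2.INTER_CUBIC)
b=cv2.resize(t[310:420,420:560],None,fx=2.8,fy=3.0,interpolation=cv2.INTER_CUBIC)
h=max(a.shape[0],b.shape[0]); c=np.zeros((h,a.shape[1]+b.shape[1],3),np.uint8); c[:a.shape[0],:a.shape[1]]=a; c[:b.shape[0],a.shape[1]:]=b
cv2.imwrite('pics/grip.png',c); print(c.shape)
c0=np.array([.4781,-.3049]);u=np.array([.4614,-.887])
for nm,d,z in [('foot+y',-80,14),('foot-y',80,14),('lev',70,64),('head',0,110),('headtop',0,122),('sleeve',0,40)]:
    X=[*(c0+u*d/1000),z/1000]; print(nm,np.array(X),'top',proj(pt,X),'crop2',(proj(pt,X)-[330,200])*12+6,'side crop',(proj(ps,X)-[315,165])*9+4)
print('camw',ray(pw,(280,210)), 'tcp proj',proj(pw,[.1554,-.5269,.2552]))
# headtop centre from top
print('headtop',onplane(pt,(330+440/12-.5,200+265/12-.5),.122), 'lev', onplane(pt,(330+655/12-.5,200+142/12-.5),.064),onplane(pt,(330+635/12-.5,200+192/12-.5),.064))
E
```

```text
(420, 777, 3)
foot+y [ 0.4412 -0.2339  0.014 ] top [338.6167 235.8163] crop2 [109.4004 435.7952] side crop [172.5482 488.9674]
foot-y [ 0.515  -0.3759  0.014 ] top [382.8549 212.485 ] crop2 [640.2587 155.8199] side crop [241.689  237.2578]
lev [ 0.5104 -0.367   0.064 ] top [383.3512 212.1699] crop2 [646.2138 152.039 ] side crop [245.8527 137.5153]
head [ 0.4781 -0.3049  0.11  ] top [365.9999 221.2685] crop2 [437.9991 261.2222] side crop [223.9137 130.5284]
headtop [ 0.4781 -0.3049  0.122 ] top [366.696  220.8872] crop2 [446.3521 256.6462] side crop [225.9348 100.8866]
sleeve [ 0.4781 -0.3049  0.04  ] top [362.1548 223.375 ] crop2 [391.8579 286.4997] side crop [212.5419 298.0435]
camw (array([ 0.2225, -0.5079,  0.3727]), array([-0.2514, -0.0788, -0.9648])) tcp proj [276.9897 293.6292]
headtop [ 0.476  -0.3033  0.122 ] lev [ 0.513  -0.3693  0.064 ] [ 0.5001 -0.3639  0.064 ]
```

View pics/grip.png

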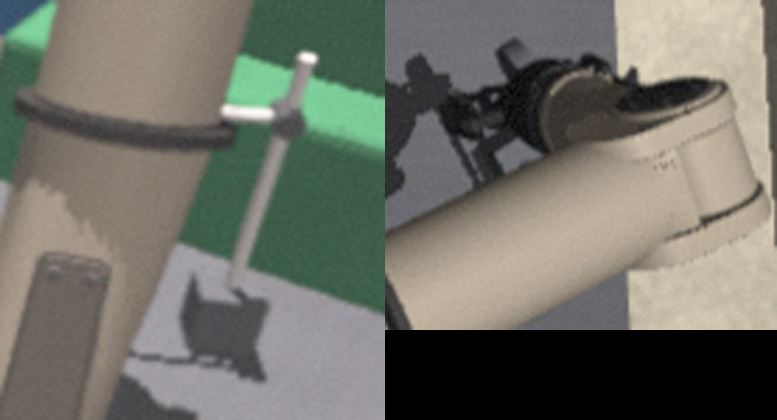

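```bash
python3 - <<'E'
from h import *
np.set_printoptions(precision=3,suppress=True)
ps=vision.camera_params('side');pw=vision.camera_params('wrist');pt=vision.camera_params('top')
for uv in [(538,137),(533,154),(517,201),(517,212)]:
    for z in [0,.05,.1,.15,.2,.3,.4]:
        X=onplane(ps,uv,z); print(uv,z,X,proj(pw,X),proj(pt,X))
im=cv2.imread('pics/wrist0.png'); cv2.imwrite('pics/w0c.png',cv2.resize(im[170:380,240:440],None,fx=2.8,fy=2.8))
E
```

```text
(538, 137) 0 [ 0.168 -1.205  0.   ] [738.609 310.406] [645.574 321.573]
(538, 137) 0.05 [ 0.146 -1.097  0.05 ] [713.551 327.65 ] [623.566 331.026]
(538, 137) 0.1 [ 0.123 -0.99   0.1  ] [680.53  350.277] [599.908 341.187]
(538, 137) 0.15 [ 0.101 -0.882  0.15 ] [635.082 381.244] [574.405 352.137]
(538, 137) 0.2 [ 0.079 -0.775  0.2  ] [568.698 426.123] [546.836 363.973]
(538, 137) 0.3 [ 0.034 -0.56   0.3  ] [271.076 622.395] [484.402 390.769]
(538, 137) 0.4 [-0.011 -0.346  0.4  ] [379.515 131.716] [409.902 422.729]
(533, 154) 0 [ 0.134 -1.055  0.   ] [635.358 304.676] [599.76  332.721]
(533, 154) 0.05 [ 0.114 -0.956  0.05 ] [602.101 321.665] [578.604 341.982]
(533, 154) 0.1 [ 0.093 -0.857  0.1  ] [558.268 343.964] [555.865 351.935]
(533, 154) 0.15 [ 0.073 -0.758  0.15 ] [497.948 374.482] [531.359 362.659]
(533, 154) 0.2 [ 0.052 -0.658  0.2  ] [409.935 418.669] [504.874 374.248]
(533, 154) 0.3 [ 0.011 -0.46   0.3  ] [ 19.719 609.714] [444.923 400.473]
(533, 154) 0.4 [-0.03  -0.262  0.4  ] [ 3611.867 -1661.884] [373.432 431.733]
(517, 201) 0 [ 0.064 -0.712  0.   ] [389.025 286.253] [492.7
[... 289 characters left out ...]
4] [407.063 396.18 ]
(517, 201) 0.3 [-0.036 -0.229  0.3  ] [-543.488  558.11 ] [353.009 421.174]
(517, 201) 0.4 [-0.069 -0.069  0.4  ] [ 42196.445 -12850.059] [288.642 450.929]
(517, 212) 0 [ 0.042 -0.652 -0.   ] [341.88 289.13] [473.899 364.06 ]
(517, 212) 0.05 [ 0.026 -0.574  0.05 ] [285.527 305.171] [455.126 372.771]
(517, 212) 0.1 [ 0.011 -0.497  0.1  ] [211.539 326.158] [434.961 382.126]
(517, 212) 0.15 [-0.005 -0.42   0.15 ] [110.44  354.699] [413.243 392.2  ]
(517, 212) 0.2 [-0.02  -0.343  0.2  ] [-35.042 395.486] [389.788 403.079]
(517, 212) 0.3 [-0.051 -0.189  0.3  ] [-625.653  556.632] [336.756 427.671]
(517, 212) 0.4 [-0.082 -0.035  0.4  ] [ 45618.648 -13172.131] [273.626 456.935]
```

View pics/w0c.png

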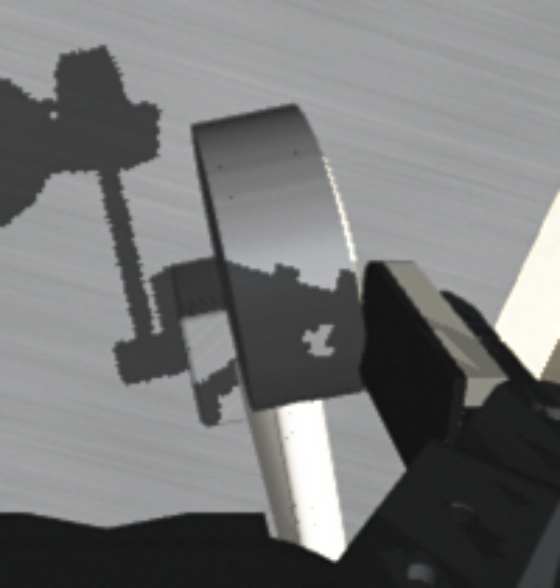

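Call:
play_rows([
  [[0,0,5,12,8,0,1],[0,0,13,40,28,0,1],[0,0,21,70,50,0,1],[0,0,29,100,70,0,1],[0,0,37,130,90,0,1],[0,0,45,160,110,0,1],[0,0,53,190,130,0,1],[0,0,61,220,150,0,1],[0,0,69,250,170,0,1],[0,0,77,275,190,0,1],[0,0,85,295,206,0,1],[0,0,93,311,216,0,1],[0,0,98,320,221,0,1],[0,0,101,322,222,0,1],[0,0,101,322,222,0,1]],
])

```text
time: 1.65
tcp_pos: [0.4778, -0.3044, 0.2549]
eef_rot: [[0.462, -0.002, 0.887], [-0.887, 0.0, 0.462], [-0.001, -1.0, -0.002]]
ft_force: [0.4, 0.1, 0.3]
grip_width: 0.999
```

```bash
python3 - <<'E'
from h import *
np.set_printoptions(precision=4,suppress=True)
pw=vision.camera_params('wrist'); im=vision.get_image('wrist'); cv2.imwrite('pics/w1.png',im)
print(status.observe()['tcp_pos'])
np.savez('pw1.npz',**pw)
c0=np.array([.4781,-.3049]);u=np.array([.4614,-.887])
for nm,d,z in [('foot+y',-80,14),('foot-y',80,14),('lev',70,64),('head',0,110),('headtop',0,122),('sleeve',0,40)]:
    X=[*(c0+u*d/1000),z/1000]; print(nm,proj(pw,X))
E
```

```text
[ 0.4773 -0.3049  0.255 ]
foot+y [278.2093 118.0164]
foot-y [278.1908 250.3786]
lev [278.1978 259.6248]
head [278.2165 208.8905]
headtop [278.2195 212.5208]
sleeve [278.2033 192.646 ]
```

View pics/w1.png

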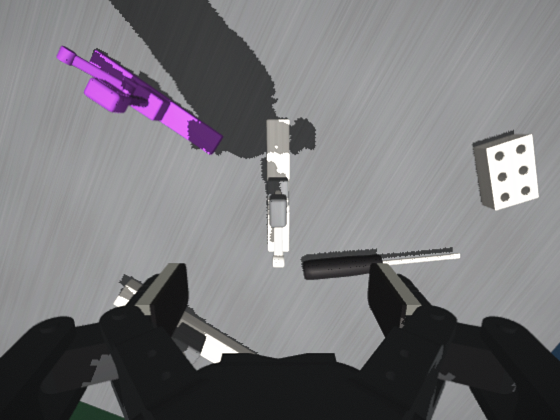

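```bash
python3 - <<'E'
from h import *
im=cv2.imread('pics/w1.png'); cv2.imwrite('pics/w1c.png',cv2.resize(im[105:280,225:335],None,fx=3.4,fy=3.4,interpolation=cv2.INTER_CUBIC)[:600])
E
```

```text
(no output)
```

View pics/w1c.png

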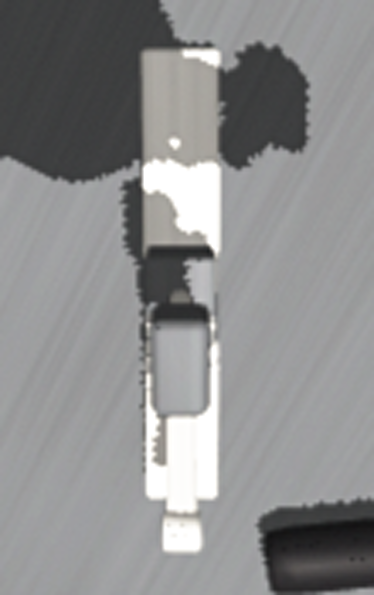

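Call:
play_rows([
  [[0,0,0,0,0,-15,0.7],[0,0,0,0,0,-45,0.6],[0,0,0,0,0,-80,0.5],[0,0,0,0,0,-110,0.5],[0,0,0,0,0,-128,0.5],[0,0,0,0,0,-135,0.5],[0,0,0,0,0,-135,0.5],[0,0,0,0,0,-135,0.4]],
], squeeze=40)

```text
time: 2.5
tcp_pos: [0.4779, -0.3055, 0.1211]
eef_rot: [[0.459, -0.001, 0.888], [-0.888, -0.002, 0.459], [0.001, -1.0, -0.001]]
ft_force: [-0.6, 0.3, 0.7]
grip_width: 0.398
```

```bash
python3 - <<'E'
from h import *
s=status.observe(); print(s['tcp_pos'],s['ft_force'],s['grip_width'])
im=vision.get_image('wrist'); cv2.imwrite('pics/w2.png',im)
E
```

```text
[ 0.47794483 -0.30549498  0.12113208] [-0.57242792  0.33839409  0.73579052] 0.39830346437800374
```

View pics/w2.png

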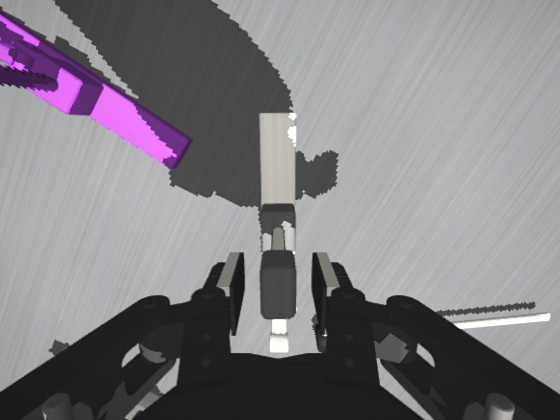

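Call:
play_rows([
  [[0,0,0,0,0,0,0.3],[0,0,0,0,0,0,0.2],[0,0,0,0,0,0,0.1],[0,0,0,0,0,0,0.05],[0,0,0,0,0,0,0.05]],
], squeeze=40)

```text
time: 3.05
tcp_pos: [0.4786, -0.3062, 0.122]
eef_rot: [[0.459, 0.001, 0.888], [-0.888, -0.003, 0.459], [0.004, -1.0, -0.0]]
ft_force: [0.0, -1.1, 1.6]
grip_width: 0.179
```

Call:
play_rows([
  [[0,0,0,0,0,4,0.05],[0,0,0,0,0,12,0.05],[0,0,0,0,0,24,0.05],[0,0,0,0,0,40,0.05],[0,0,0,0,0,50,0.05],[0,0,0,0,0,50,0.05]],
])

```text
time: 3.65
tcp_pos: [0.48, -0.3065, 0.1741]
eef_rot: [[0.46, 0.005, 0.888], [-0.888, -0.005, 0.46], [0.007, -1.0, 0.002]]
ft_force: [0.4, 0.6, -6.5]
grip_width: 0.179
```

```bash
python3 - <<'E'
from h import *
s=status.observe(); print(s['tcp_pos'],s['ft_force'],s['ft_torque'],s['grip_width'])
im=vision.get_image('wrist'); cv2.imwrite('pics/w3.png',im)
im2=vision.get_image('side')[120:260,270:430]; cv2.imwrite('pics/s3.png',cv2.resize(im2,None,fx=4,fy=4,interpolation=cv2.INTER_CUBIC))
E
```

```text
[ 0.47995129 -0.30653477  0.17405209] [ 0.40956358  0.57332489 -6.47658058] [ 0.00443181 -0.08961476  0.01909579] 0.17942807864781368
```

View pics/w3.png

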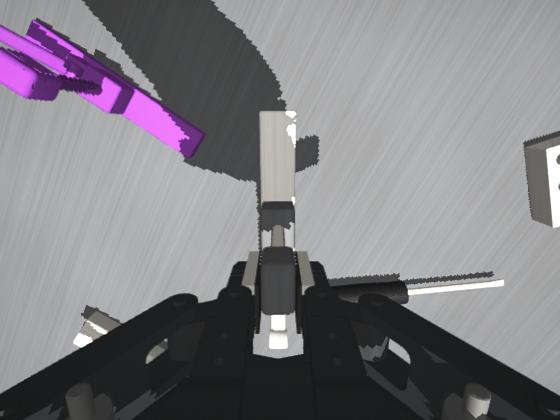

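View pics/s3.png

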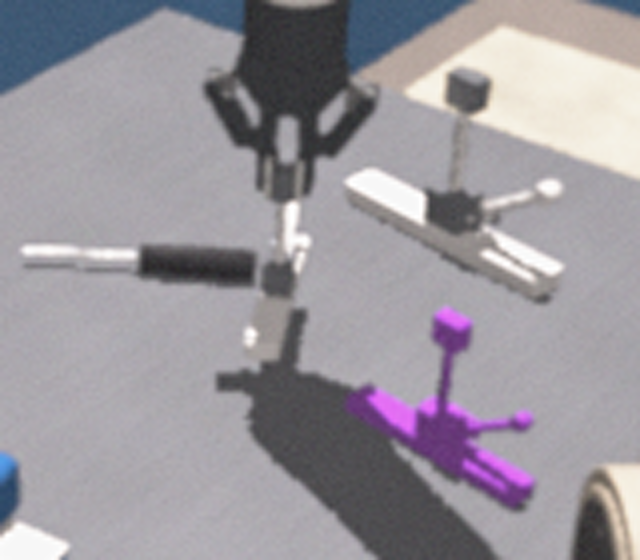

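Call:
play_rows([
  [[0,0,-1,1,5,12,0.05],[0,0,-2,4,20,36,0.05],[0,0,-4,8,45,65,0.05],[0,0,-6,14,75,90,0.05],[0,0,-8,20,110,110,0.05],[0,0,-10,26,145,125,0.05],[0,0,-11.5,32,180,132,0.05],[0,0,-13,38,215,134,0.05],[0,0,-14.5,44,250,134,0.05],[0,0,-16,50,285,134,0.05],[0,0,-17.5,56,320,134,0.05],[0,0,-18.5,61,352,134,0.05],[0,0,-19.3,65,382,134,0.05],[0,0,-20,69,406,134,0.05],[0,0,-20.4,72,422,134,0.05],[0,0,-20.4,73,430,134,0.05],[0,0,-20.4,73,431,134,0.05],[0,0,-20.4,73,431,134,0.05]],
])

```text
time: 5.55
tcp_pos: [0.5513, 0.1239, 0.3057]
eef_rot: [[0.12, -0.001, 0.993], [-0.993, -0.005, 0.12], [0.005, -1.0, -0.002]]
ft_force: [0.3, 0.2, -6.6]
grip_width: 0.178
```

```bash
python3 - <<'E'
from h import *
s=status.observe(); print(s['tcp_pos'],s['eef_rot'],s['ft_force'],s['ft_torque'],s['grip_width'])
np.savez('pw4.npz',**vision.camera_params('wrist'))
im=vision.get_image('wrist'); cv2.imwrite('pics/w4.png',im)
im2=vision.get_image('side'); cv2.imwrite('pics/s4.png',im2)
im2=vision.get_image('top'); cv2.imwrite('pics/t4.png',im2)
E
```

```text
[0.55127282 0.12386297 0.30574815] [[ 1.20033086e-01 -9.62913661e-04  9.92769425e-01]
 [-9.92759080e-01 -4.78340493e-03  1.20027196e-01]
 [ 4.63324233e-03 -9.99988096e-01 -1.53010813e-03]] [ 0.26143425  0.24440273 -6.64846128] [-0.06161923 -0.05106189  0.00732533] 0.1782777207929013
```

View pics/w4.png

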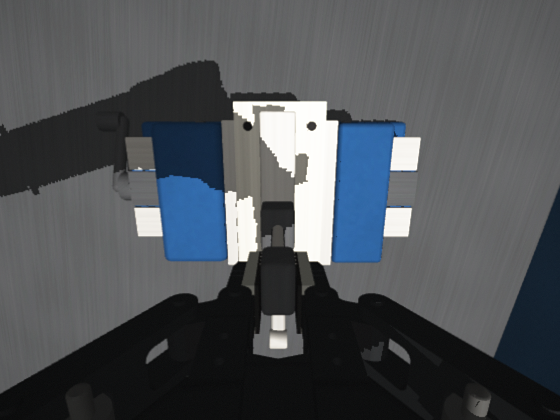

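View pics/s4.png

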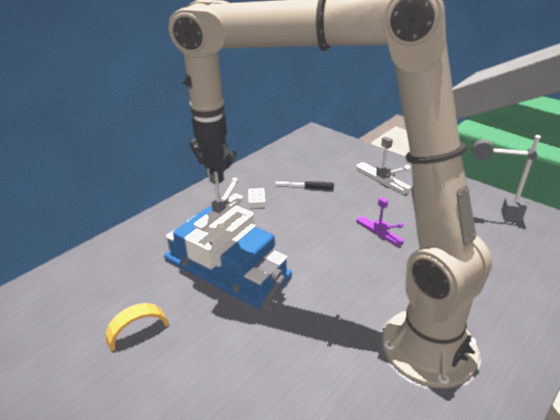

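View pics/t4.png

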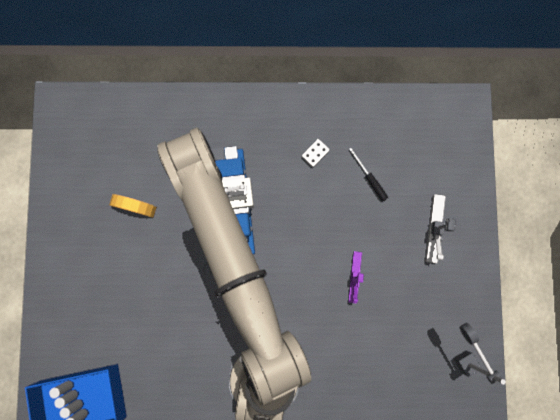

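```bash
python3 - <<'E'
from h import *
np.set_printoptions(precision=4,suppress=True)
pw=dict(np.load('pw4.npz'))
im=cv2.imread('pics/w4.png'); cv2.imwrite('pics/w4c.png',cv2.resize(im[90:215,215:345],None,fx=4.8,fy=4.8,interpolation=cv2.INTER_CUBIC))
for uv in [(248,126),(311,126),(233,101.5),(327,101.5)]: print(uv,onplane(pw,uv,.146))
print(proj(pw,[.5513,.1239,.3057]))
g=np.array([-.12,.993])
for a in (-13,13): print('foot end pred', proj(pw,[.5513-.12*.08+.993*a/1e3,.1239+.993*.08+.12*a/1e3,.198]))
E
```

```text
(248, 126) [0.5169 0.1897 0.146 ]
(311, 126) [0.5715 0.1963 0.146 ]
(233, 101.5) [0.5023 0.2083 0.146 ]
(327, 101.5) [0.5821 0.2179 0.146 ]
[278.0477 293.5982]
foot end pred [259.4758 110.4477]
foot end pred [296.6398 110.4201]
```

View pics/w4c.png

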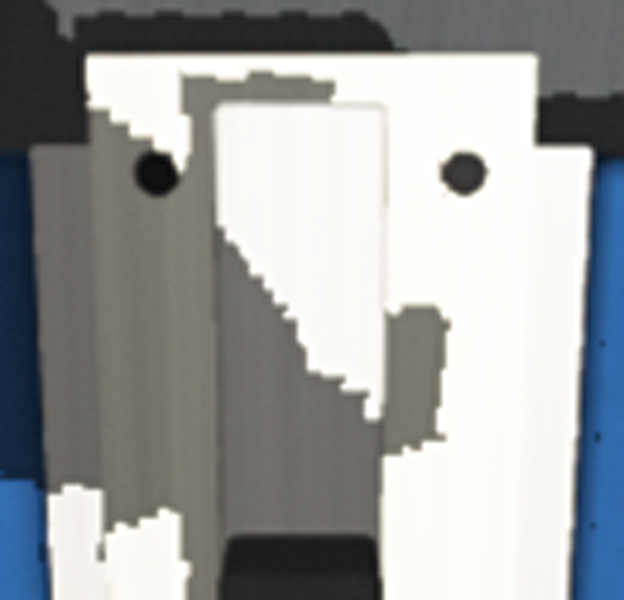

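Call:
play_rows([
  [[0,0,0,0.5,0,-3,0.05],[0,0,0,1,0,-10,0.05],[0,0,0,1.5,0,-18,0.05],[0,0,0,1.5,0,-25,0.05],[0,0,0,1.5,0,-30,0.05],[0,0,0,1.5,0,-32,0.05],[0,0,0,1.5,0,-32,0.05],[0,0,0,1.5,0,-32,0.05]],
])

```text
time: 6.5
tcp_pos: [0.5533, 0.1233, 0.2741]
eef_rot: [[0.119, 0.0, 0.993], [-0.993, -0.004, 0.119], [0.004, -1.0, -0.0]]
ft_force: [0.1, -0.3, -6.7]
grip_width: 0.177
```

```bash
python3 - <<'E'
from h import *
np.set_printoptions(precision=4,suppress=True)
s=status.observe(); print(s['tcp_pos'],s['eef_rot'],s['ft_force'],s['ft_torque'],s['grip_width'])
ps=vision.camera_params('side')
print(onplane(ps,(160+302/5-.4,195+152/5-.4),.146))
E
```

```text
[0.5533 0.1233 0.2741] [[ 0.1185  0.0002  0.993 ]
 [-0.9929 -0.0044  0.1185]
 [ 0.0044 -1.     -0.0004]] [ 0.0996 -0.2979 -6.6646] [ 0.0848  0.0056 -0.0126] 0.17716724559399116
[0.549  0.1256 0.146 ]
```

Call:
play_rows([
  [[0,0,0,0,0,-1,0.05],[0,0,0,0,0,-2,0.05],[0,0,0,0,0,-3,0.05],[0,0,0,0,0,-4,0.05],[0,0,0,0,0,-5,0.05],[0,0,0,0,0,-6,0.05],[0,0,0,0,0,-7,0.05],[0,0,0,0,0,-8,0.05],[0,0,0,0,0,-9,0.05]],
])

```text
time: 7.4
tcp_pos: [0.5534, 0.1233, 0.266]
eef_rot: [[0.118, 0.001, 0.993], [-0.993, -0.004, 0.118], [0.005, -1.0, 0.001]]
ft_force: [-2.4, -2.1, 2.1]
grip_width: 0.182
```

Call:
play_rows([
  [[0,0,0,0,0,-1,0.05],[0,0,0,0,0,-2.5,0.05],[0,0,0,0,0,-4,0.05],[0,0,0,0,0,-5.5,0.05],[0,0,0,0,0,-7,0.05],[0,0,0,0,0,-8.5,0.05]],
])

```text
time: 8.0
tcp_pos: [0.5534, 0.1233, 0.2573]
eef_rot: [[0.118, 0.001, 0.993], [-0.993, -0.004, 0.118], [0.005, -1.0, 0.001]]
ft_force: [-1.9, -1.8, 1.6]
grip_width: 0.178
```

```bash
python3 - <<'E'
from h import *
np.set_printoptions(precision=4,suppress=True)
s=status.observe(); print(s['tcp_pos'],s['ft_force'],s['ft_torque'],s['grip_width'])
np.savez('pw5.npz',**vision.camera_params('wrist'))
im=vision.get_image('wrist'); cv2.imwrite('pics/w5.png',im)
im2=vision.get_image('side')[150:300,140:300]; cv2.imwrite('pics/s5.png',cv2.resize(im2,None,fx=4,fy=4,interpolation=cv2.INTER_CUBIC))
E
```

```text
[0.5534 0.1233 0.2573] [-1.9015 -1.7512  1.6245] [-0.1977  0.6623 -0.0468] 0.177884187731612
```

View pics/w5.png

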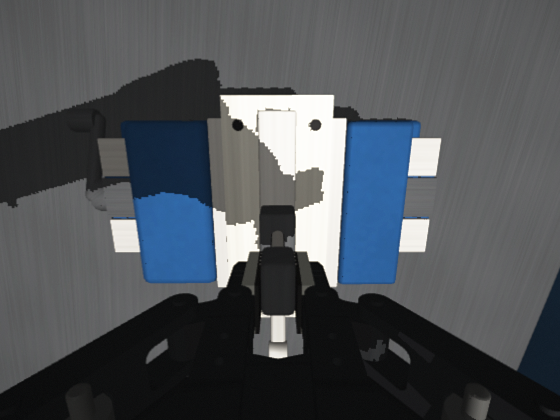

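View pics/s5.png

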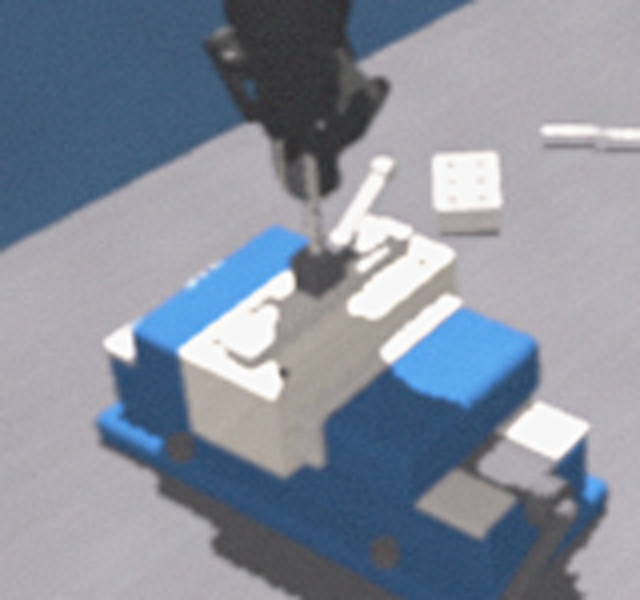

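Call:
play_rows([
  [[0,0,0,0,0,-0.5,0.05],[0,0,0,0,0,-1,0.05],[0,0,0,0,0,-1.5,0.05]],
], squeeze=20)

```text
time: 8.4
tcp_pos: [0.5533, 0.1233, 0.2556]
eef_rot: [[0.118, 0.001, 0.993], [-0.993, -0.004, 0.118], [0.005, -1.0, 0.0]]
ft_force: [-2.1, -0.7, 2.0]
grip_width: 0.176
```

Call:
play_rows([
  [[0,0,0,0,0,-0.5,0.05],[0,0,0,0,0,-1,0.05],[0,0,0,0,0,-1.5,0.05]],
])

```text
time: 8.7
tcp_pos: [0.5533, 0.1233, 0.2541]
eef_rot: [[0.118, 0.001, 0.993], [-0.993, -0.004, 0.118], [0.005, -1.0, 0.0]]
ft_force: [-1.4, -1.4, 1.9]
grip_width: 0.179
```

Call:
play_rows([
  [[0,0,0,0,0,-0.5,0.05],[0,0,0,0,0,-1,0.05],[0,0,0,0,0,-1.5,0.05]],
])

```text
time: 9.0
tcp_pos: [0.5533, 0.1233, 0.2525]
eef_rot: [[0.118, 0.001, 0.993], [-0.993, -0.004, 0.118], [0.005, -1.0, 0.0]]
ft_force: [-1.7, -1.8, 2.5]
grip_width: 0.177
```

Call:
play_rows([
  [[0,0,0,0,0,-0.5,0.05],[0,0,0,0,0,-1,0.05]],
])

```text
time: 9.2
tcp_pos: [0.5533, 0.1233, 0.2515]
eef_rot: [[0.118, 0.001, 0.993], [-0.993, -0.004, 0.118], [0.005, -1.0, 0.0]]
ft_force: [-3.1, -0.8, 1.6]
grip_width: 0.181
```

Call:
play_rows([
  [[0,0,0,0,0,-0.5,0.05],[0,0,0,0,0,-1,0.05],[0,0,0,0,0,-1.5,0.05]],
])

```text
time: 9.5
tcp_pos: [0.5533, 0.1233, 0.2499]
eef_rot: [[0.118, 0.001, 0.993], [-0.993, -0.004, 0.118], [0.005, -1.0, 0.0]]
ft_force: [-3.1, -1.6, 1.5]
grip_width: 0.181
```

Call:
play_rows([
  [[0,0,0,0,0,-0.5,0.05],[0,0,0,0,0,-1,0.05],[0,0,0,0,0,-1.5,0.05]],
])

```text
time: 9.8
tcp_pos: [0.5533, 0.1233, 0.2484]
eef_rot: [[0.118, 0.001, 0.993], [-0.993, -0.004, 0.118], [0.005, -1.0, 0.0]]
ft_force: [-1.9, -0.4, 1.7]
grip_width: 0.18
```

Call:
play_rows([
  [[0,0,0,0,0,-0.5,0.05],[0,0,0,0,0,-1,0.05],[0,0,0,0,0,-1.5,0.05]],
])

```text
time: 10.1
tcp_pos: [0.5533, 0.1233, 0.2468]
eef_rot: [[0.118, 0.001, 0.993], [-0.993, -0.004, 0.118], [0.004, -1.0, 0.0]]
ft_force: [-2.0, -0.6, 1.1]
grip_width: 0.178
```

Call:
play_rows([
  [[0,0,0,0,0,-0.5,0.05],[0,0,0,0,0,-1,0.05],[0,0,0,0,0,-1.5,0.05]],
])

```text
time: 10.4
tcp_pos: [0.5533, 0.1232, 0.2453]
eef_rot: [[0.118, 0.001, 0.993], [-0.993, -0.004, 0.118], [0.005, -1.0, 0.0]]
ft_force: [-3.5, -1.1, 2.0]
grip_width: 0.179
```

Call:
play_rows([
  [[0,0,0,0,0,-0.5,0.05],[0,0,0,0,0,-1,0.05],[0,0,0,0,0,-1.5,0.05]],
])

```text
time: 10.7
tcp_pos: [0.5533, 0.1233, 0.2437]
eef_rot: [[0.118, 0.001, 0.993], [-0.993, -0.004, 0.118], [0.005, -1.0, 0.0]]
ft_force: [-1.5, -1.1, 1.8]
grip_width: 0.185
```

Call:
play_rows([
  [[0,0,0,0,0,-0.5,0.05],[0,0,0,0,0,-1,0.05],[0,0,0,0,0,-1.5,0.05]],
])

```text
time: 11.0
tcp_pos: [0.5533, 0.1232, 0.2422]
eef_rot: [[0.118, 0.001, 0.993], [-0.993, -0.004, 0.118], [0.005, -1.0, 0.0]]
ft_force: [-2.9, -1.5, 2.3]
grip_width: 0.179
```

Call:
play_rows([
  [[0,0,0,0,0,-0.5,0.05],[0,0,0,0,0,-1,0.05],[0,0,0,0,0,-1.5,0.05]],
])

```text
time: 11.3
tcp_pos: [0.5533, 0.1233, 0.2407]
eef_rot: [[0.118, 0.001, 0.993], [-0.993, -0.004, 0.118], [0.005, -1.0, 0.0]]
ft_force: [-2.6, -2.7, 1.6]
grip_width: 0.18
```

Call:
play_rows([
  [[0,0,0,0,0,-0.5,0.05],[0,0,0,0,0,-1,0.05],[0,0,0,0,0,-1.5,0.05]],
])

```text
time: 11.6
tcp_pos: [0.5533, 0.1232, 0.2391]
eef_rot: [[0.118, 0.001, 0.993], [-0.993, -0.004, 0.118], [0.005, -1.0, 0.0]]
ft_force: [-2.6, -1.1, 1.2]
grip_width: 0.176
```

Call:
play_rows([
  [[0,0,0,0,0,-0.5,0.05],[0,0,0,0,0,-1,0.05],[0,0,0,0,0,-1.5,0.05]],
])

```text
time: 11.9
tcp_pos: [0.5533, 0.1232, 0.2376]
eef_rot: [[0.118, 0.001, 0.993], [-0.993, -0.004, 0.118], [0.004, -1.0, 0.0]]
ft_force: [-2.8, -1.8, 1.6]
grip_width: 0.178
```

Call:
play_rows([
  [[0,0,0,0,0,-0.5,0.05],[0,0,0,0,0,-1,0.05],[0,0,0,0,0,-1.5,0.05]],
])

```text
time: 12.2
tcp_pos: [0.5533, 0.1232, 0.236]
eef_rot: [[0.118, 0.001, 0.993], [-0.993, -0.004, 0.118], [0.005, -1.0, 0.0]]
ft_force: [-2.6, -0.9, 0.9]
grip_width: 0.176
```

Call:
play_rows([
  [[0,0,0,0,0,-0.5,0.05],[0,0,0,0,0,-1,0.05],[0,0,0,0,0,-1.5,0.05]],
])

```text
time: 12.5
tcp_pos: [0.5533, 0.1233, 0.2345]
eef_rot: [[0.118, 0.001, 0.993], [-0.993, -0.004, 0.118], [0.005, -1.0, 0.0]]
ft_force: [-1.6, -0.3, 1.8]
grip_width: 0.177
```

Call:
play_rows([
  [[0,0,0,0,0,-0.5,0.05],[0,0,0,0,0,-1,0.05],[0,0,0,0,0,-1.5,0.05]],
])

```text
time: 12.8
tcp_pos: [0.5533, 0.1233, 0.2329]
eef_rot: [[0.118, 0.001, 0.993], [-0.993, -0.004, 0.118], [0.004, -1.0, 0.0]]
ft_force: [-2.6, -1.5, 1.3]
grip_width: 0.176
```

Call:
play_rows([
  [[0,0,0,0,0,-0.5,0.05],[0,0,0,0,0,-1,0.05],[0,0,0,0,0,-1.5,0.05]],
])

```text
time: 13.1
tcp_pos: [0.5532, 0.1233, 0.2314]
eef_rot: [[0.118, 0.001, 0.993], [-0.993, -0.004, 0.118], [0.005, -1.0, 0.0]]
ft_force: [-2.4, -1.1, 2.2]
grip_width: 0.18
```

Call:
play_rows([
  [[0,0,0,0,0,-0.5,0.05],[0,0,0,0,0,-1,0.05],[0,0,0,0,0,-1.5,0.05]],
])

```text
time: 13.4
tcp_pos: [0.5533, 0.1233, 0.2298]
eef_rot: [[0.118, 0.001, 0.993], [-0.993, -0.004, 0.118], [0.005, -1.0, 0.0]]
ft_force: [-1.6, -1.0, 2.2]
grip_width: 0.179
```

Call:
play_rows([
  [[0,0,0,0,0,-0.5,0.05],[0,0,0,0,0,-1,0.05],[0,0,0,0,0,-1.5,0.05]],
])

```text
time: 13.7
tcp_pos: [0.5532, 0.1233, 0.2283]
eef_rot: [[0.118, 0.001, 0.993], [-0.993, -0.005, 0.118], [0.005, -1.0, 0.0]]
ft_force: [-3.1, -1.6, 1.5]
grip_width: 0.175
```

Call:
play_rows([
  [[0,0,0,0,0,-0.5,0.05],[0,0,0,0,0,-1,0.05],[0,0,0,0,0,-1.5,0.05]],
])

```text
time: 14.0
tcp_pos: [0.5532, 0.1233, 0.2267]
eef_rot: [[0.118, 0.001, 0.993], [-0.993, -0.004, 0.118], [0.005, -1.0, 0.0]]
ft_force: [-2.9, -1.8, 1.9]
grip_width: 0.177
```

Call:
play_rows([
  [[0,0,0,0,0,-0.5,0.05],[0,0,0,0,0,-1,0.05],[0,0,0,0,0,-1.5,0.05]],
])

```text
time: 14.3
tcp_pos: [0.5532, 0.1232, 0.2252]
eef_rot: [[0.118, 0.001, 0.993], [-0.993, -0.005, 0.118], [0.005, -1.0, 0.0]]
ft_force: [-3.3, -0.9, 1.7]
grip_width: 0.183
```

```bash
python3 - <<'E'
from h import *
a=vision.get_image('wrist'); 
b=vision.get_image('side')[150:300,140:300]
b=cv2.resize(b,(448,420),interpolation=cv2.INTER_CUBIC); a=a[:,110:450]
cv2.imwrite('pics/c6.png',np.hstack([a,b]))
E
```

```text
(no output)
```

View pics/c6.png

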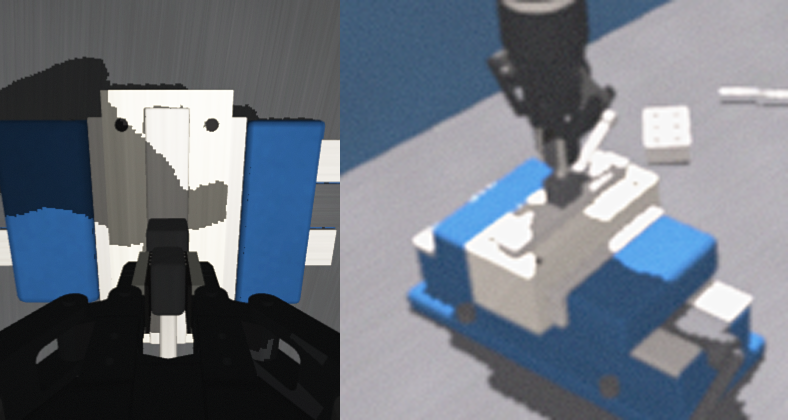

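Call:
play_rows([
  [[0,0,0,0,0,-0.5,0.05],[0,0,0,0,0,-1,0.05]],
])

```text
time: 14.6
tcp_pos: [0.5533, 0.1233, 0.2244]
eef_rot: [[0.118, 0.001, 0.993], [-0.993, -0.004, 0.118], [0.005, -1.0, 0.0]]
ft_force: [-3.1, -2.1, 5.1]
grip_width: 0.181
```

Call:
play_rows([
  [[0,0,0,0,0,-0.5,0.05],[0,0,0,0,0,-0.5,0.05]],
])

```text
time: 14.8
tcp_pos: [0.5533, 0.1233, 0.2243]
eef_rot: [[0.118, 0.001, 0.993], [-0.993, -0.005, 0.118], [0.005, -1.0, 0.001]]
ft_force: [-3.1, -1.7, 5.1]
grip_width: 0.174
```

Call:
play_rows([
  [[0,0,0,0,0,-0.8,0.05],[0,0,0,0,0,-0.8,0.05]],
])

```text
time: 15.0
tcp_pos: [0.5533, 0.1233, 0.2243]
eef_rot: [[0.118, 0.002, 0.993], [-0.993, -0.005, 0.118], [0.005, -1.0, 0.001]]
ft_force: [-3.2, -1.5, 7.3]
grip_width: 0.178
```

Call:
play_rows([
  [[0,0,0,-0.4,-0.2,-0.3,0.05],[0,0,0,-0.8,-0.4,-0.3,0.05],[0,0,0,-0.8,-0.4,-0.3,0.05]],
])

```text
time: 15.3
tcp_pos: [0.5531, 0.1232, 0.2243]
eef_rot: [[0.118, 0.003, 0.993], [-0.993, -0.004, 0.118], [0.004, -1.0, 0.003]]
ft_force: [-1.6, -0.5, 4.2]
grip_width: 0.176
```

Call:
play_rows([
  [[0,0,0,-0.3,-0.1,-0.4,0.22],[0,0,0,-0.3,-0.1,-0.4,0.3],[0,0,0,-0.3,-0.1,-0.4,0.4],[0,0,0,-0.3,-0.1,-0.4,0.5],[0,0,0,-0.3,-0.1,0,0.5]],
])

```text
time: 15.8
tcp_pos: [0.5528, 0.1231, 0.2241]
eef_rot: [[0.118, 0.003, 0.993], [-0.993, -0.004, 0.118], [0.004, -1.0, 0.003]]
ft_force: [0.2, 0.5, 0.4]
grip_width: 0.5
```

```bash
python3 - <<'E'
from h import *
s=status.observe();print(s['tcp_pos'],s['ft_force'],s['grip_width'])
a=vision.get_image('wrist');cv2.imwrite('pics/w7.png',a)
E
```

```text
[0.55279388 0.12313696 0.22411841] [0.22987619 0.45191697 0.37560775] 0.5004543455852937
```

View pics/w7.png

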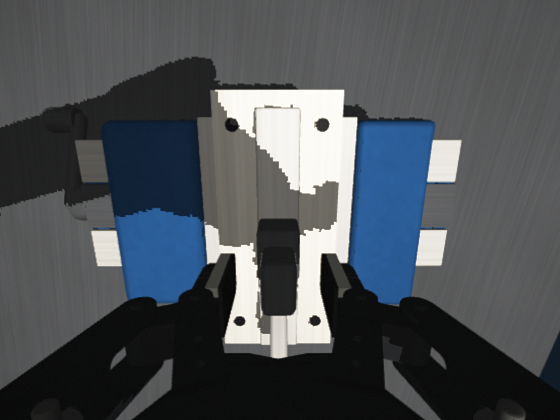

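Call:
play_rows([
  [[0,0,0,0,0,8,0.5],[0,0,0,0,0,25,0.5],[0,0,0,0,0,50,0.5],[0,0,0,0,0,75,0.5],[0,0,0,3,-20,90,0.2],[0,0,0,6,-50,98,0],[0,0,0,9,-70,100,0],[0,0,0,9,-77,100,0],[0,0,0,9,-77,100,0]],
], squeeze=30)

```text
time: 16.75
tcp_pos: [0.5619, 0.0451, 0.3245]
eef_rot: [[0.116, 0.004, 0.993], [-0.993, -0.004, 0.116], [0.004, -1.0, 0.003]]
ft_force: [0.2, -0.0, 0.2]
grip_width: 0.005
```

```bash
python3 - <<'E'
from h import *
np.set_printoptions(precision=4,suppress=True)
s=status.observe();print(s['tcp_pos'],s['eef_rot'],s['ft_force'],s['grip_width'])
pw=vision.camera_params('wrist');np.savez('pw8.npz',**pw)
a=vision.get_image('wrist');cv2.imwrite('pics/w8.png',a)
b=vision.get_image('side');cv2.imwrite('pics/s8.png',b)
b=vision.get_image('top');cv2.imwrite('pics/t8.png',b)
c0=np.array([.5525,.1245]);u=np.array([.119,-.993])
for nm,d,z in [('foot+y',-80,14),('foot-y',80,14),('lev',70,64),('headtop44',0,122-44),('sleeve',0,40)]:
    X=[*(c0+u*d/1000),z/1000+.146]; print(nm,np.array(X),proj(pw,X))
E
```

```text
[0.5619 0.0451 0.3245] [[ 0.116   0.0035  0.9932]
 [-0.9932 -0.0039  0.116 ]
 [ 0.0043 -1.      0.0031]] [ 0.182  -0.0115  0.1828] 0.004500595577990907
foot+y [0.543  0.2039 0.16  ] [276.621    9.7567]
foot-y [0.562  0.0451 0.16  ] [277.4136 202.1342]
lev [0.5608 0.055  0.21  ] [277.4991 205.1666]
headtop44 [0.5525 0.1245 0.224 ] [277.143  110.2192]
sleeve [0.5525 0.1245 0.186 ] [277.0816 112.518 ]
```

View pics/w8.png

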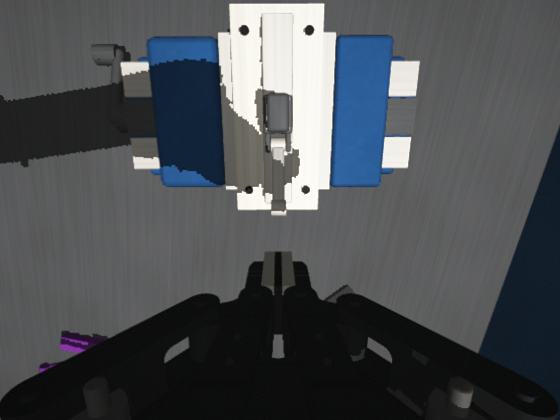

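View pics/s8.png

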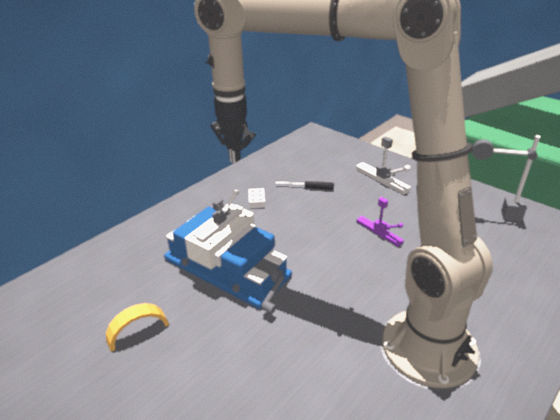

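```bash
python3 - <<'E'
from h import *
np.set_printoptions(precision=4,suppress=True)
pw=dict(np.load('pw8.npz'))
a=cv2.imread('pics/w8.png');cv2.imwrite('pics/w8c.png',cv2.resize(a[80:220,225:335],None,fx=4.2,fy=4.2,interpolation=cv2.INTER_CUBIC))
print(onplane(pw,(279,206.5),.21))
E
```

```text
[0.5621 0.0541 0.21  ]
```

View pics/w8c.png

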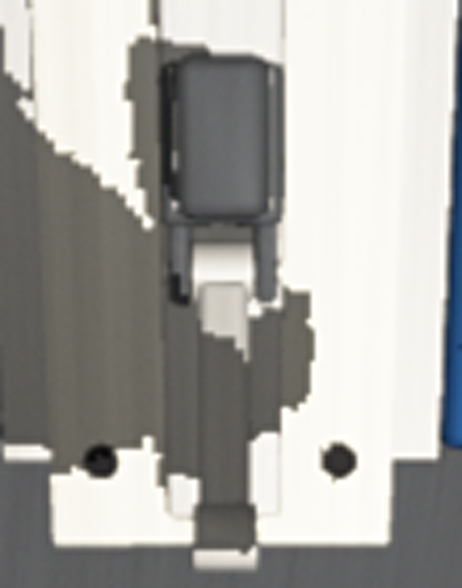

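Call:
play_rows([
  [[0,0,0,1,1.5,-10,0],[0,0,0,1,1.5,-30,0],[0,0,0,1,1.5,-52,0],[0,0,0,1,1.5,-68,0],[0,0,0,1,1.5,-76,0],[0,0,0,1,1.5,-78,0],[0,0,0,1,1.5,-78,0]],
])

```text
time: 17.6
tcp_pos: [0.5624, 0.0503, 0.2462]
eef_rot: [[0.122, 0.003, 0.993], [-0.993, -0.002, 0.122], [0.002, -1.0, 0.003]]
ft_force: [0.3, 0.0, -0.2]
grip_width: 0.002
```

```bash
python3 - <<'E'
from h import *
np.set_printoptions(precision=4,suppress=True)
s=status.observe();print(s['tcp_pos'],s['ft_force'],s['grip_width'])
a=vision.get_image('wrist')
b=vision.get_image('side')[150:300,140:300]
b=cv2.resize(b,(448,420),interpolation=cv2.INTER_CUBIC); a=a[:,110:450]
cv2.imwrite('pics/c9.png',np.hstack([a,b]))
E
```

```text
[0.5624 0.0503 0.2462] [ 0.2536  0.0021 -0.2386] 0.001903817696384456
```

View pics/c9.png

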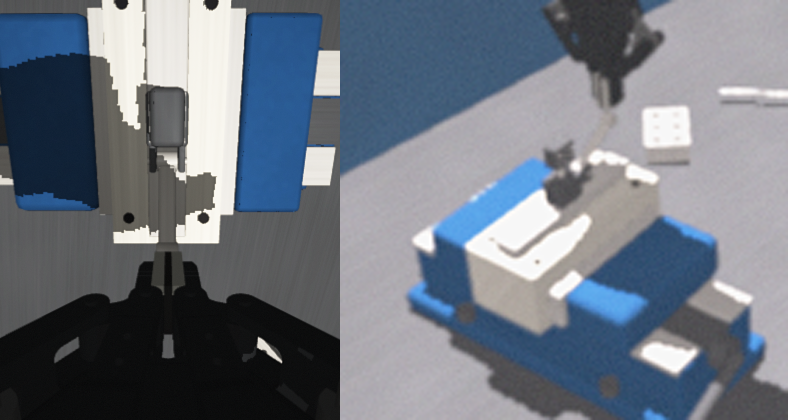

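Call:
play_rows([
  [[0,0,0,0.3,-2,0,0],[0,0,0,0.4,-3.5,-1,0],[0,0,0,0.4,-3.5,-3,0],[0,0,0,0.4,-3.5,-5,0],[0,0,0,0.4,-3.5,-7,0],[0,0,0,0.4,-3.5,-9,0]],
])

```text
time: 18.3
tcp_pos: [0.5635, 0.0457, 0.2386]
eef_rot: [[0.121, 0.005, 0.993], [-0.993, -0.004, 0.121], [0.004, -1.0, 0.005]]
ft_force: [-0.4, -3.0, 5.3]
grip_width: 0.0
```

Call:
play_rows([
  [[0,0,0,0,0,-2,0],[0,0,0,0,0,-4,0],[0,0,0,0,0,-6,0],[0,0,0,0,0,-8,0],[0,0,0,0,0,-10,0]],
])

```text
time: 18.8
tcp_pos: [0.564, 0.0454, 0.2287]
eef_rot: [[0.121, 0.007, 0.993], [-0.993, -0.004, 0.121], [0.005, -1.0, 0.006]]
ft_force: [0.5, -2.7, 4.1]
grip_width: 0.001
```

Call:
play_rows([
  [[0,0,0,-0.4,0,-2,0],[0,0,0,-0.8,0,-4,0],[0,0,0,-1,0,-6,0],[0,0,0,-1,0,-8,0],[0,0,0,-1,0,-10,0]],
])

```text
time: 19.3
tcp_pos: [0.5629, 0.0456, 0.2184]
eef_rot: [[0.121, 0.006, 0.993], [-0.993, -0.004, 0.121], [0.005, -1.0, 0.006]]
ft_force: [0.4, -2.2, 2.9]
grip_width: 0.003
```

Call:
play_rows([
  [[0,0,0,0,0,-1.5,0],[0,0,0,0,0,-3,0],[0,0,0,0,0,-4.5,0],[0,0,0,0,0,-5.5,0]],
])

```text
time: 19.7
tcp_pos: [0.5627, 0.0457, 0.2126]
eef_rot: [[0.121, 0.006, 0.993], [-0.993, -0.004, 0.121], [0.004, -1.0, 0.005]]
ft_force: [-0.0, -1.9, 2.1]
grip_width: -0.002
```

Call:
play_rows([
  [[0,0,0,0,0,-0.7,0],[0,0,0,0,0,-1.4,0],[0,0,0,0,0,-2,0]],
])

```text
time: 20.0
tcp_pos: [0.5627, 0.0457, 0.2113]
eef_rot: [[0.121, 0.006, 0.993], [-0.993, -0.004, 0.121], [0.005, -1.0, 0.006]]
ft_force: [-1.2, -2.2, 7.9]
grip_width: 0.001
```

Call:
play_rows([
  [[0,0,0,0,0,-1,0],[0,0,0,0,0,-1.5,0],[0,0,0,0,0,-1.5,0]],
])

```text
time: 20.3
tcp_pos: [0.5628, 0.0457, 0.2111]
eef_rot: [[0.121, 0.007, 0.993], [-0.993, -0.004, 0.121], [0.005, -1.0, 0.006]]
ft_force: [-0.6, -2.5, 7.2]
grip_width: -0.002
```

Call:
play_rows([
  [[0,0,0,0,0,-1.5,0],[0,0,0,0,0,-2.2,0],[0,0,0,0,0,-3,0],[0,0,0,0,0,-3,0]],
])

```text
time: 20.7
tcp_pos: [0.5629, 0.0457, 0.2106]
eef_rot: [[0.121, 0.009, 0.993], [-0.993, -0.005, 0.121], [0.006, -1.0, 0.008]]
ft_force: [-3.5, -3.0, 13.2]
grip_width: -0.001
```

```bash
python3 - <<'E'
from h import *
np.set_printoptions(precision=4,suppress=True)
s=status.observe();print(s['tcp_pos'],s['ft_force'],s['grip_width'])
a=vision.get_image('wrist')
b=vision.get_image('side')[150:300,140:300]
b=cv2.resize(b,(448,420),interpolation=cv2.INTER_CUBIC); a=a[:,110:450]
cv2.imwrite('pics/c10.png',np.hstack([a,b]))
E
```

```text
[0.5629 0.0457 0.2106] [-3.4722 -2.962  13.2375] -0.001498641188488806
```

View pics/c10.png

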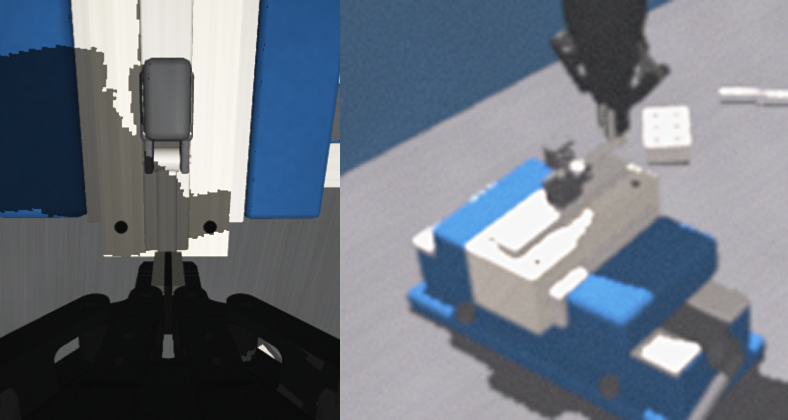

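Call:
play_rows([
  [[0,0,0,0,0,-2.5,0],[0,0,0,0,0,-3.5,0],[0,0,0,0,0,-3.5,0]],
])

```text
time: 21.1
tcp_pos: [0.563, 0.0457, 0.2104]
eef_rot: [[0.12, 0.011, 0.993], [-0.993, -0.006, 0.121], [0.008, -1.0, 0.01]]
ft_force: [-5.8, -3.8, 16.4]
grip_width: -0.0
```

Call:
play_rows([
  [[0,0,0,0,0,1,0],[0,0,0,0,0,4,0],[0,0,0,0,0,12,0],[0,0,0,0,0,30,0],[0,0,0,0,-5,60,0],[0,0,0,0,-15,90,0],[0,0,0,0,-25,115,0],[0,0,0,0,-30,120,0],[0,0,0,0,-30,120,0]],
])

```text
time: 22.0
tcp_pos: [0.5634, 0.0152, 0.3307]
eef_rot: [[0.119, 0.012, 0.993], [-0.993, -0.006, 0.119], [0.008, -1.0, 0.011]]
ft_force: [0.5, -1.4, -0.9]
grip_width: 0.0
```

```bash
python3 - <<'E'
from h import *
np.set_printoptions(precision=4,suppress=True)
s=status.observe();print(s['tcp_pos'],s['eef_rot'],s['ft_force'],s['grip_width'])
pw=vision.camera_params('wrist');np.savez('pw11.npz',**pw)
a=vision.get_image('wrist');cv2.imwrite('pics/w11.png',a)
b=vision.get_image('side');cv2.imwrite('pics/s11.png',b)
b=cv2.resize(b[165:285,150:290],(490,420),interpolation=cv2.INTER_CUBIC)
a=cv2.resize(a[0:210,205:355],(300,420),interpolation=cv2.INTER_CUBIC)
cv2.imwrite('pics/c11.png',np.hstack([a,b]))
c0=np.array([.5535,.1225]);u=np.array([.119,-.993])
for nm,d,z in [('foot-y',80,14),('levopen',70,64),('levdown',80,32),('headtop44',0,122-44)]:
    X=[*(c0+u*d/1000),z/1000+.146]; print(nm,proj(pw,X))
E
```

```text
[0.5634 0.0152 0.3307] [[ 0.1192  0.0116  0.9928]
 [-0.9928 -0.0062  0.1192]
 [ 0.0075 -0.9999  0.0108]] [ 0.4627 -1.3663 -0.8794] 0.0002124174392987889
foot-y [279.0168 171.4066]
levopen [279.9855 168.0886]
levdown [279.3196 174.4074]
headtop44 [280.523   66.4201]
```

View pics/c11.png

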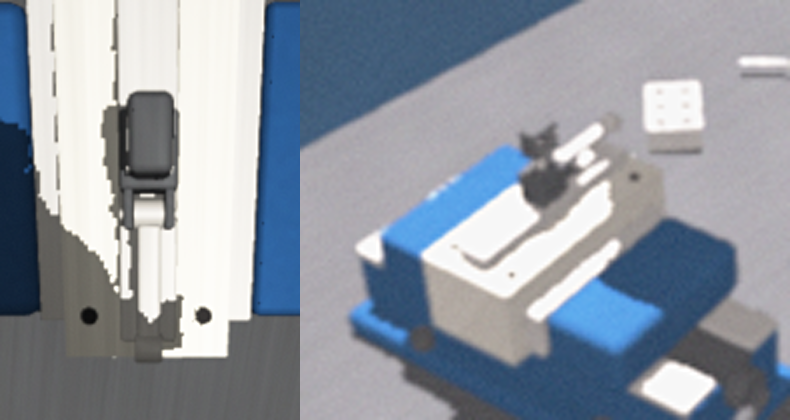

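```bash
python3 - <<'E'
from h import *
np.set_printoptions(precision=2,suppress=True)
ps=vision.camera_params('side')
c0=np.array([.5535,.1225]);u=np.array([.119,-.993])
f=lambda p:(p-[150,165])*3.5+[300,0]+1.5
def lev(a): 
    th=.62-a; return 24+56*np.cos(th),32+56*np.sin(th)
for a in (0,.3,.5,.56,.62):
    d,z=lev(a); print(a,f(proj(ps,[*(c0+u*d/1e3),z/1e3+.146])))
for r in (40,44,48): print('head',r,f(proj(ps,[*c0,.146+.110-r/1e3])))
print('sleeve top',f(proj(ps,[*c0,.186])), 'foot+y end top', f(proj(ps,[*(c0-u*.08),.160])))
b=cv2.imread('pics/s11.png')
cv2.imwrite('pics/s11c.png',cv2.resize(b[185:245,190:255],None,fx=9,fy=9,interpolation=cv2.INTER_CUBIC))
cv2.imwrite('pics/w11c.png',cv2.resize(cv2.imread('pics/w11.png')[0:200,215:345],None,fx=3,fy=3,interpolation=cv2.INTER_CUBIC))
E
```

```text
0 [598.99  92.22]
0.3 [606.67 103.98]
0.5 [609.63 114.32]
0.56 [610.16 117.74]
0.62 [610.53 121.29]
head 40 [537.17 130.27]
head 44 [537.67 134.8 ]
head 48 [538.16 139.31]
sleeve top [540.84 163.84] foot+y end top [469.62 248.59]
```

View pics/s11c.png

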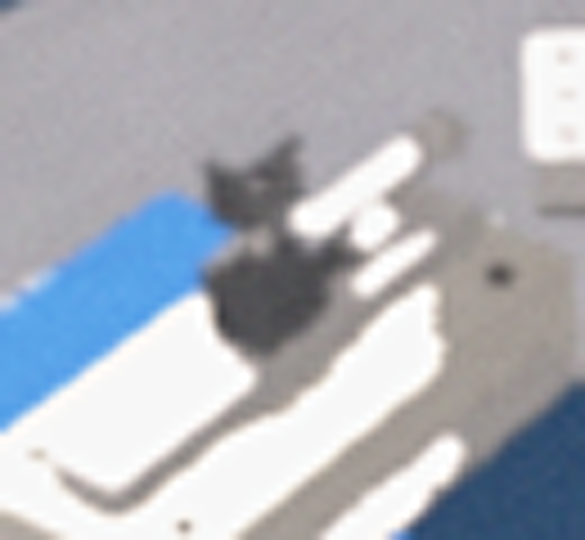

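View pics/s11.png

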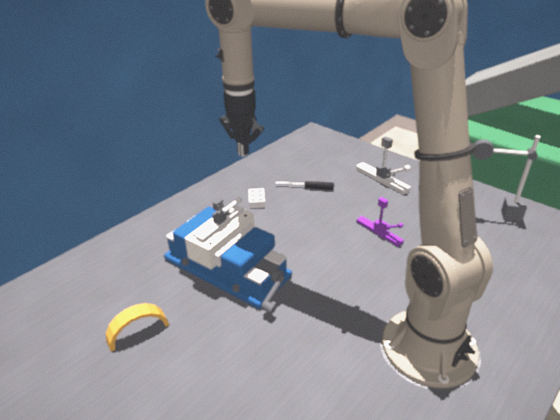

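```bash
python3 - <<'E'
from bench import workorder,status
print(status.observe()['time'],workorder.close_job())
E
```

```text
the job is handed in; nothing more can be done
22.1 None
```

The gauge is standing locked on the block across the bore with its tip on the bottom, and the job was handed in at 22.1 s of the 53 s allowed. I used the smaller steel gauge; the purple one and the larger steel one were left alone.

- **Touch:** The slide ran at about 1–2.5 N. It then stopped dead at a tool height of 0.2243 m while the force rose to 5.1 N and then 7.3 N. By arm travel the rod had come down about 44 mm, so the bore is roughly 42 mm deep. That figure is only good to a millimetre or two, because the height of first foot contact was not recorded exactly.
- **Lock:** After letting go of the head, I pressed the lever down with closed fingers. It moved at about 2–5 N and stopped hard, and I pressed on to 16.4 N to be sure. In the wrist and side pictures the lever end lies within about 1 mm of where a fully-down lever should be.

- **Disagreements:** The top and side cameras disagreed by about 4 mm in x on the bore centre, which is well inside the bore's clearance. The head's height in the side picture is uncertain, because its top face blends into the bench. So the tip still being on the bottom rests on the felt contact, not on a picture.
- **Not checked:** Whether the foot is flat to better than a millimetre could not be seen.

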